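# Air the tube warmer with its sprung lid

## Task

The tube warmer on the steel bench needs airing: first take the red-capped jar off its lid and stand it upright in the blue tray. Then take the lid by its blue front bar, raise it clearly past its balance point (well into the red part of the quadrant), bring it back and finish still holding the bar, with the lid kept still just below the balance point, in the green part of the quadrant, where it would fall shut if let go. Never let the lid slam down, leave everything else standing where it is, and do not let go at the end.

Things in the scene. Friction and masses are not known exactly. Their poses are not given: they have to be found in the camera images.
- warmer: white tube warmer, fixed, 190 mm deep (x), 270 wide (y), 118 tall without lid; origin: centre of its underside, +x to its back (hinge side). At y = +-147 mm a thin quadrant, 60 to 90 mm from the hinge axis and up to 200 mm above the bench, stands beside the lid: grey, then green from 0.72 to 0.97 rad, red above 1.0 rad of lid opening; the lid's side edge is read against it
- hinge (a point): middle of the lid's hinge axis at the warmer's back top edge: 90 mm behind and 124 mm above the warmer's origin, same axes as the warmer; the hinge axis runs along its y
- lid (a joint): lid opening, rad: 0 = shut, level; grows as the front rises; up-stop 1.35. White frame, clear window, 185 x 270 x 12 mm, top face 130 mm above the bench when shut; 0.96 kg, partly carried by hinge springs. Balance point 1.00 rad (57 deg): below it falls shut, above it rises by itself to the stop, damped. Lifting takes about 2 N at the bar when shut, falling to 0 at the balance point
- bar_mid (a point): middle of the blue bar (lid_c1): round rod 12 mm thick, 130 mm long, along the warmer's y, 34 mm free between rod and lid edge, free below. At opening q it is 225*cos(q) mm in front of and 225*sin(q) mm above the hinge axis (124 mm above the bench when shut). Pinch it from above, closing square to the rod; it turns between the pads while the gripper stays pointing down
- jar: the jar to move: white with a red cap, 50 mm wide (cap included), 70 mm tall, 0.1 to 0.15 kg, standing on the shut lid at the start; origin: centre of its underside, z up
- tray: shallow open blue plastic tray fixed to the bench, 150 mm (x) by 110 mm (y), walls 4 mm thick and 18 mm high, floor 4 mm thick; origin: centre of its underside, z up. It lies left or right of the warmer
- stirrer: white magnetic stirrer with round plate, fixed, 140 by 110 mm, 56 mm tall, on the side without the tray; origin: centre of its underside
- spare_a: bystander, leave alone: white jar with red cap, 50 mm wide, 70 mm tall, on the bench; origin: centre of its underside
- spare_b: bystander, leave alone: another white jar with red cap, 50 mm wide, 70 mm tall, on the bench; origin: centre of its underside
- amber: bystander, leave alone: amber bottle, 60 mm wide, 130 mm tall; origin: centre of its underside
- wash: bystander, leave alone: white plastic bottle with red cap, 64 mm wide, 150 mm tall; origin: centre of its underside
- beaker: bystander, leave alone: glass beaker, 74 mm wide, 90 mm tall; origin: centre of its underside
- tub: bystander, leave alone: low all-white tub, 80 mm wide, 60 mm tall; origin: centre of its underside
There are look-alikes about, which are no part of the job. Leave any black look-alike of the jar alone. Several things look just like the tray: the one meant starts farthest from the robot's base.

How it is judged:
On the way, in this order (a step that is already met when the one before it is completed fails the run):
1. the jar stands upright in the tray, released (x of jar in the frame of tray between -0.05 and 0.05 m and y of jar in the frame of tray between -0.03 and 0.03 m and z of jar in the frame of tray below 0.009 m and angle between jar's own z axis and vertical below 0.12 rad and linear speed of jar below 0.03 m/s and contact force between jar and the fingers below 0.1 N), for 0.2 s.
2. the lid is raised past its balance point, held by the bar (value of joint lid above 1.04 rad and contact force between lid_c1 and the fingers above 0.2 N), for 0.1 s.
At the end, for the whole second after the job is handed in: The fingers hold the blue bar with the lid still, 0.72 to 0.97 rad open (green part of the quadrant, just below the 1.00 rad balance point), after it was past 1.04 rad; the jar stands upright in the tray, released, its centre within 50 mm (x) and 30 mm (y) of the tray's centre (all of step 1 and value of joint lid between 0.72 and 0.97 rad and velocity of joint lid between -0.08 and 0.08 rad/s and contact force between lid_c1 and the fingers above 0.2 N); the arm keeps its last pose, push and grip.
It fails at once if the lid slams down (faster than 1.8 rad/s) (velocity of joint lid below -1.8 rad/s).
It fails at once if the jar is tipped over (angle between jar's own z axis and vertical above 0.8 rad).
It fails at once if a bystander is moved more than 30 mm or tipped (distance of any of spare_a, spare_b, amber, wash, beaker, tub from where it was at the start of the episode above 0.03 m or angle between any of spare_a, spare_b, amber, wash, beaker, tub's own z axis and vertical above 0.4 rad).
It also fails if it takes over 61 s, if anything falls off the work surface, if the arm or the gripper's body presses on something with over 40 N, if the wrist force passes 120 N, or if a joint passes its speed limit or range.

## Robot

A 7-joint arm with a two-finger parallel gripper is mounted at the origin on the work surface. World frame = base frame: x ahead of the robot, y to its left, z up, the work surface at z = 0. Lengths are in m, angles in rad, forces in N, time in s.
With the tool pointing down it reaches from about 0.425 to 0.925 m from the base axis. Payload 6.8 kg.
Tool frame: the origin (TCP) lies at the very end of the fingers, on their centre line; the grasp point (between the pads) lies 19 mm behind it; z points along the fingers, y is the line along which they close (so a half turn about z gives the same grasp; the last joint's range is limited). The gripper opens to 85 mm and grips with 20 to 120 N. Pads are 22 mm wide; open, the fingers measure 114 mm over their backs; the gripper's body (76 mm by 85 mm) begins 54 mm behind the grasp point. The pads swing forward as they close: fully open they stand 13 mm farther back than shut.
Start: joints at [-1.223, 0.477, 0.022, 1.555, -0.011, 1.109, -0.083], TCP at [0.297, 0.606, 0.231] pointing down, gripper open.
Joint ranges: [-2.96, 2.96], [-0.34, 2.1], [-1.41, 1.46], [0.24, 2.44], [-1.37, 4.51], [0.17, 1.92], [-2.96, 2.96]. Speed limits (rad/s): [2.39, 2.39, 3.14, 3.14, 3.14, 3.14, 3.14].

## Interface

Orientations are given as a rotation vector (axis times angle).
In Python, from bench import r gives the robot as it stands.
- The arm moves only by the tool play_rows, never from a script. Its argument "targets" is text: rows parted by semicolons, each of 5 numbers parted by spaces: the closure, from -1 (fully open) to 1 (shut), then the shift along the tool's x, y, z in m, then the turn about the tool's z in rad. In form: gripper dx dy dz spin; .... A call has 1 to 8 rows; each row is the pose to reach, as a shift and turn from the pose commanded when the call began, along the tool's axes at that moment; what a row does not reach only later rows make up. A row lasts 1/12 s, in which the tool goes at most 41.7 mm and 7.16 degrees, less where a joint would pass 70% of its speed; a pose out of reach is approached as far as the arm can. A call with a gripper value outside its range is refused whole. The fingers move at their own pace and stop on an object; "squeeze" is the grip in N (left out, the last holds). Time passes only in rows, so rows that repeat a pose let the fingers close. It gives the time, the measured TCP pose, the force, the opening and the grip force at its end, in the units of the state.
- r.get_obs(): the state, without advancing time (a new reading comes with each control period).
- r.grab_frame(name): name is "scene" or "top" or "wrist"; returns the picture (400x640x3 uint8, red, green, blue); there is no depth.
- r.camera_info(name): a dict with "fov_y" (degrees; the focal length in pixels is half the picture's height over the tangent of half this angle, whatever the lens; pixels are square), "cx", "cy" (the principal point, pixels), "position" and "rotation" of the camera in the world. Camera axes: x right, y down, z forward; pixel columns grow to the right and rows downward; lengths in m; the calibration is good to about 2 mm. The wrist camera is an equidistant fisheye: a pixel r from the principal point sees the ray r / f radians off the axis. A picture is of the moment at which its call begins: read the wrist's pose just before it. camera_info takes no time and is no camera call; for the wrist camera it gives the pose at the moment of the call.
- r.hand_in(): hands the job in; it is judged then, once.
The state is a dict: "clock": time; "joints": joint angles; "qvel": joint speeds; "tau": joint torques, N m; "tcp_pos": TCP position; "orientation": TCP orientation; "contact_force": force on the tool from outside, world axes, zero at the start; "moment": the same for the moment, N m; "grip_width": finger opening in m; "gripper_force": force on a finger pad.
Only numpy, scipy, OpenCV 4.12 (cv2) and the standard library are available. Lean on these libraries where they do the work, as an engineer would, in place of code of your own. Each camera call takes 0.05 s, during which the arm holds its last target. There are 200 camera calls.

## Working session

There is one attempt and no reset: what is moved stays moved. The work goes in short steps, Python scripts to look and compute and a tool call to move; the robot and the scene stay as the last step left them, time stands still between calls to the robot, and variables do not carry over. Pictures are saved under pics/ and viewed, at most 11 in all, crops included, and the job is handed in when it is done.

Besides the shell and the picture viewer there is one more tool, called as name(argument=value, ...) on one line, values as JSON. play_rows: Moves the arm, as the interface text tells. Its arguments: {"type":"object","properties":{"targets":{"type":"string"},"squeeze":{"type":"number"}},"required":["targets"]}

```bash
mkdir -p pics; ls; cat > h.py <<'E'
import numpy as np, cv2
from bench import r
def snap(n,f):
    ci=r.camera_info(n); im=r.grab_frame(n); cv2.imwrite('pics/'+f,im[:,:,::-1]); return im,ci
def ray(ci,u,v,fish=False):
    f=200/np.tan(np.radians(ci['fov_y'])/2); x,y=u-ci['cx'],v-ci['cy']
    if fish:
        d=np.hypot(x,y); t=d/f; k=np.sin(t)/max(d,1e-9); c=np.array([x*k,y*k,np.cos(t)])
    else: c=np.array([x/f,y/f,1])
    R=np.array(ci['rotation']); 
    if R.shape!=(3,3): R=cv2.Rodrigues(R)[0]
    return np.array(ci['position']),R@c
def onz(ci,u,v,z,fish=False):
    p,d=ray(ci,u,v,fish); return p+d*(z-p[2])/d[2]
E
python3 - <<'E'
from h import *
for n in('scene','top'):
    im,ci=snap(n,n+'0.png'); print(n,im.shape,ci)
    np.save(n+'0.npy',im)
o=r.get_obs(); print({k:np.round(v,3) for k,v in o.items()})
E
```

```text
pics
scene (400, 640, 3) {'fov_y': 42.512301256332385, 'cx': 326.24421251551826, 'cy': 196.7583182287346, 'position': array([1.13122132, 0.79528298, 1.50860139]), 'rotation': array([-0.94749953, -2.66002929,  0.83119321])}
top (400, 640, 3) {'fov_y': 47.75000915953523, 'cx': 318.8467161580036, 'cy': 195.16685163523127, 'position': array([0.16831139, 0.00629916, 1.6504628 ]), 'rotation': array([-2.06365211,  2.14787258, -0.23377121])}
{'clock': np.float64(0.1), 'joints': array([-1.223,  0.478,  0.022,  1.556, -0.011,  1.109, -0.083]), 'qvel': array([ 0.   ,  0.   , -0.   , -0.004, -0.001, -0.001, -0.002]), 'tau': array([ 4.0000e-03, -5.9776e+01,  1.6130e+00, -2.8195e+01,  1.3000e-02,
        5.0000e-03, -0.0000e+00]), 'tcp_pos': array([0.297, 0.606, 0.23 ]), 'orientation': array([-7.10e-01, -3.06e+00,  2.00e-03]), 'contact_force': array([-0.883,  0.553,  1.122]), 'moment': array([ 0.006, -0.009, -0.048]), 'gripper_force': np.float64(0.0), 'grip_width': np.float64(0.086)}
```

View pics/scene0.png

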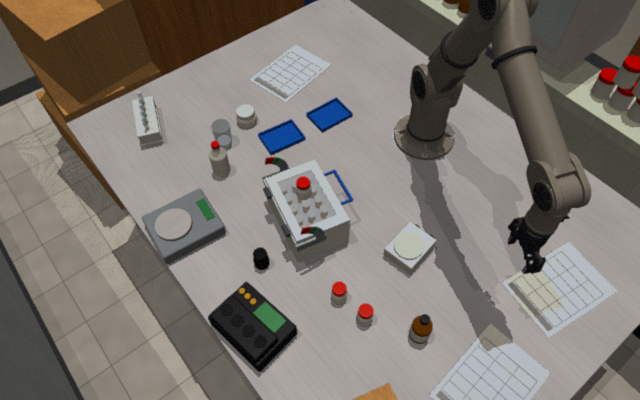

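View pics/top0.png

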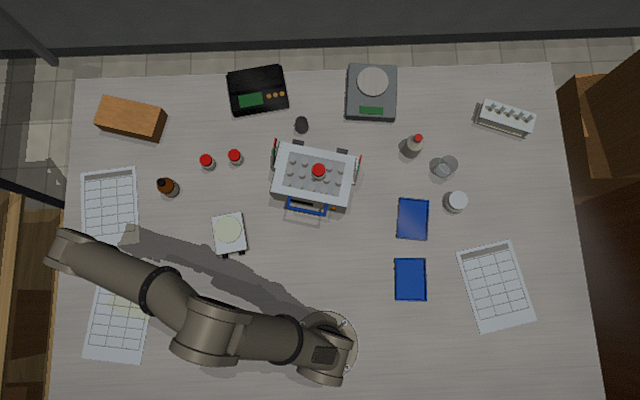

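Two views. Jar candidates in top are the one on the lid (318,170), spares at (206,161) and (234,156), a black look-alike (301,124) and the wash cap (417,138). I choose (318,170). The trays are at (412,219) and (410,280), and the upper one is farther from the base at about (325,345). The bar is at about (307,210).

```bash
python3 - <<'E'
from h import *
ims={n:np.load(n+'0.npy') for n in('top','scene')}; cis={n:r.camera_info(n) for n in ims}
def blobs(im,kind,mn):
    h=cv2.cvtColor(im,cv2.COLOR_RGB2HSV); H,S,V=[h[...,i].astype(int) for i in range(3)]
    m=((H<8)|(H>172))&(S>150)&(V>90) if kind=='red' else (H>100)&(H<130)&(S>130)&(V>60)
    c,_=cv2.findContours(m.astype(np.uint8),cv2.RETR_EXTERNAL,cv2.CHAIN_APPROX_NONE)
    return [x for x in c if cv2.contourArea(x)>mn]
for n in ims:
    for c in blobs(ims[n],'red',25):
        (u,v),_,_=cv2.minAreaRect(c); M=cv2.moments(c); u,v=M['m10']/M['m00'],M['m01']/M['m00']
        print(n,'red',round(u),round(v),cv2.contourArea(c),'z.2',onz(cis[n],u,v,.195).round(3)[:2],'z.07',onz(cis[n],u,v,.065).round(3)[:2])
    for c in blobs(ims[n],'blue',25):
        b=cv2.boxPoints(cv2.minAreaRect(c)); z=.018 if cv2.contourArea(c)>600 else .124
        z=.018 if (n=='top' and b[:,0].mean()>380) or (n=='scene' and b[:,1].mean()<150) else .124
        P=np.array([onz(cis[n],*p,z)[:2] for p in b]); print(n,'blue',b.mean(0).round(),cv2.contourArea(c),z,P.round(3).tolist(),P.mean(0).round(3))
im=ims['top'][125:245,255:445]; cv2.imwrite('pics/crop.png',cv2.resize(im,None,fx=4,fy=4,interpolation=cv2.INTER_CUBIC)[:,:,::-1])
E
```

```text
top red 318 169 112.5 z.2 [ 0.581 -0.004] z.07 [ 0.618 -0.005]
top red 205 159 91.5 z.2 [0.631 0.374] z.07 [0.673 0.407]
top red 234 154 90.0 z.2 [0.645 0.279] z.07 [0.688 0.303]
top red 418 137 35.0 z.2 [ 0.68  -0.347] z.07 [ 0.726 -0.378]
top blue [410. 279.] 1212.0 0.018 [[0.29, -0.268], [0.286, -0.379], [0.14, -0.365], [0.144, -0.256]] [ 0.215 -0.317]
top blue [403. 235.] 62.5 0.018 [[0.378, -0.269], [0.402, -0.29], [0.364, -0.334], [0.34, -0.313]] [ 0.371 -0.302]
top blue [413. 216.] 643.0 0.018 [[0.382, -0.283], [0.512, -0.3], [0.501, -0.408], [0.372, -0.39]] [ 0.442 -0.345]
top blue [306. 206.] 118.0 0.124 [[0.468, 0.114], [0.511, 0.104], [0.476, -0.031], [0.433, -0.02]] [0.472 0.041]
scene red 365 311 145.5 z.2 [0.714 0.445] z.07 [0.672 0.41 ]
scene red 339 288 133.0 z.2 [0.727 0.35 ] z.07 [0.687 0.306]
scene red 303 182 104.0 z.2 [ 0.582 -0.001] z.07 [ 0.527 -0.08 ]
scene red 214 144 33.5 z.2 [ 0.713 -0.314] z.07 [ 0.672 -0.424]
scene red 608 74 157.0 z.2 [-0.603  0.322] z.07 [-0.774  0.275]
scene red 633 62 163.5 z.2 [-0.732  0.341] z.07 [-0.916  0.296]
scene blue [339. 186.] 80.0 0.124 [[0.473, -0.025], [0.43, -0.022], [0.469, 0.113], [0.51, 0.109]] [0.47  0.043]
scene blue [281. 136.] 807.5 0.018 [[0.5, -0.403], [0.336, -0.379], [0.377, -0.267], [0.534, -0.292]] [ 0.437 -0.335]
scene blue [329. 114.] 738.5 0.018 [[0.29, -0.37], [0.114, -0.36], [0.155, -0.246], [0.324, -0.259]] [ 0.221 -0.309]
```

View pics/crop.png

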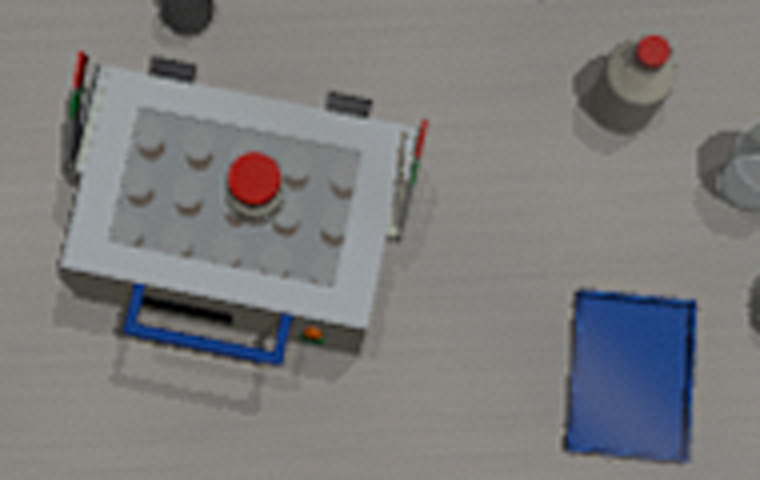

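The crop confirms it: white jar with red cap on the lid window at (255,180), bar front from (125,331) to (280,358), and the far tray with corners about (575,290), (695,300), (688,460), (565,450).

```bash
python3 - <<'E'
from h import *
ci=r.camera_info('top')
def C(pts,z): return np.array([onz(ci,255+(x+.5)/4-.5,125+(y+.5)/4-.5,z)[:2] for x,y in pts])
t=C([(575,290),(695,300),(688,460),(565,450)],.018); print('tray',t.round(3).tolist(),t.mean(0))
l=C([(62,262),(362,322),(410,128),(105,66)],.13); print('lid',l.round(3).tolist(),l.mean(0))
b=C([(132,328),(278,356)],.127); print('bar',b.round(3).tolist(),b.mean(0)); d=b[0]-b[1]; print('bar dir',np.arctan2(-d[0],d[1]))
for a,c in((0,1),(3,2)): d=l[a]-l[c]; print(np.arctan2(-d[0],d[1]),np.linalg.norm(d))
for a,c in((3,0),(2,1)): d=l[a]-l[c]; print(np.arctan2(d[1],d[0]),np.linalg.norm(d))
for a,c in((0,3),(1,2)): d=t[a]-t[c]; print('t',np.arctan2(d[1],d[0]),np.linalg.norm(d))
print(cv2.Rodrigues(r.get_obs()['orientation'])[0].round(3))
E
```

```text
tray [[0.513, -0.297], [0.499, -0.407], [0.352, -0.387], [0.365, -0.277]] [ 0.43232395 -0.34191407]
lid [[0.532, 0.165], [0.469, -0.092], [0.641, -0.143], [0.709, 0.124]] [0.58747432 0.01337924]
bar [[0.472, 0.106], [0.443, -0.019]] [0.45727532 0.04359192]
bar dir -0.2325730187582743
-0.24190261445549713 0.26396077316200034
-0.2505576601961944 0.2751205538159574
-0.22765064925689105 0.1814866735787363
-0.2896810726062731 0.17929169390596109
t -0.13869552390963188 0.14913087051349702
t -0.13490172291724267 0.1486856023362755
[[-0.898  0.44  -0.001]
 [ 0.44   0.898 -0.001]
 [-0.    -0.002 -1.   ]]
```

play_rows(targets="-1 -0.04 -0.03 -0.03 0.12;-1 -0.52 -0.42 -0.03 1.36;-1 -0.52 -0.42 -0.03 1.36;-1 -0.52 -0.42 -0.03 1.36;-1 -0.52 -0.42 -0.03 1.36;-1 -0.52 -0.42 -0.03 1.36;-1 -0.52 -0.42 -0.03 1.36;-1 -0.52 -0.42 -0.03 1.36", squeeze=30)

```text
clock: 0.77
tcp_pos: [0.4361, 0.3075, 0.2565]
orientation: [-2.091, -2.344, 0.0]
contact_force: [1.1, 0.9, 0.2]
grip_width: 0.0853
gripper_force: 0.0
```

```bash
cat >> h.py <<'E'
def go(x,y,z,yaw=-13.9):
    o=r.get_obs(); R=cv2.Rodrigues(o['orientation'])[0]; d=R.T@(np.array([x,y,z])-o['tcp_pos'])
    cur=np.arctan2(R[1,1],R[0,1]); s=cur-np.radians(yaw); s=(s+np.pi/2)%np.pi-np.pi/2
    print('t',o['clock'].round(2),'tcp',o['tcp_pos'].round(4),'yaw',np.degrees(cur).round(1),'tilt',R[:,2].round(3),'-> shift',d.round(4),'spin',s.round(3),'q7',o['joints'][6].round(2))
E
python3 -c "
from h import *
go(.5815,-.0025,.26)"
```

```text
Traceback (most recent call last):
  File "h.py", line 18, in go
    print('t',o['clock'].round(2),'tcp',o['tcp_pos'].round(4),'yaw',np.degrees(cur).round(1),'tilt',R[:,2].round(3),'-> shift',d.round(4),'spin',s.round(3),'q7',o['joints'][6].round(2))
              ^^^^^^^^^^^^^^^^
AttributeError: 'float' object has no attribute 'round'
```

```bash
sed -i "s/o\['clock'\].round(2)/round(float(o['clock']),2)/" h.py
python3 -c "
from h import *
go(.5815,-.0025,.26)"
```

```text
t 0.77 tcp [0.4361 0.3075 0.2565] yaw 6.5 tilt [-0.  0. -1.] -> shift [-0.3245  0.1092 -0.0035] spin 0.357 q7 -0.54
```

play_rows(targets="-1 -0.32 0.11 0 0.35;-1 -0.32 0.11 0 0.35;-1 -0.32 0.11 0 0.35;-1 -0.32 0.11 0 0.35;-1 -0.32 0.11 0 0.35;-1 -0.32 0.11 0 0.35;-1 -0.32 0.11 0 0.35;-1 -0.32 0.11 0 0.35")

```text
clock: 1.43
tcp_pos: [0.5814, 0.0078, 0.2565]
orientation: [-2.461, -1.952, 0.0]
contact_force: [0.3, 0.7, 0.7]
grip_width: 0.0856
gripper_force: 0.0
```

play_rows(targets="-1 0 0 0 0;-1 0 0 0 0")

```text
clock: 1.6
tcp_pos: [0.5814, 0.0063, 0.2564]
orientation: [2.467, 1.944, -0.002]
contact_force: [-0.2, 1.9, -0.0]
grip_width: 0.0854
gripper_force: 0.0
```

```bash
python3 - <<'E'
from h import *
go(.5815,-.0025,.26)
im,ci=snap('wrist','w1.png'); print(ci); np.save('w1.npy',im)
h=cv2.cvtColor(im,cv2.COLOR_RGB2HSV); H,S,V=[h[...,i].astype(int) for i in range(3)]
for nm,m,z in(('red',((H<8)|(H>172))&(S>150)&(V>90),.2),('blue',(H>100)&(H<130)&(S>130)&(V>60),.124)):
    c,_=cv2.findContours(m.astype(np.uint8),cv2.RETR_EXTERNAL,cv2.CHAIN_APPROX_NONE)
    for x in c:
        if cv2.contourArea(x)>60:
            (u,v),wh,a=cv2.minAreaRect(x); print(nm,cv2.contourArea(x),round(u),round(v),np.round(wh),onz(ci,u,v,z,True).round(4))
E
```

```text
t 1.6 tcp [0.5814 0.0063 0.2564] yaw -13.5 tilt [-0.    -0.001 -1.   ] -> shift [-0.0085  0.0021 -0.0036] spin 0.007 q7 -0.18
{'fov_y': 65.70646984690485, 'cx': 318.6873231287353, 'cy': 199.3897655020716, 'position': array([0.60024387, 0.08691557, 0.39865557]), 'rotation': array([ 2.79791505, -0.3326444 , -0.05542966])}
red 2300.5 319 232 [62. 50.] [ 0.5786 -0.0022  0.2   ]
blue 541.5 178 366 [23. 33.] [ 0.3223 -0.2018  0.124 ]
blue 154.0 254 354 [ 9. 29.] [ 0.4499 -0.186   0.124 ]
blue 1387.5 199 177 [140.  42.] [0.4713 0.0458 0.124 ]
```

View pics/w1.png

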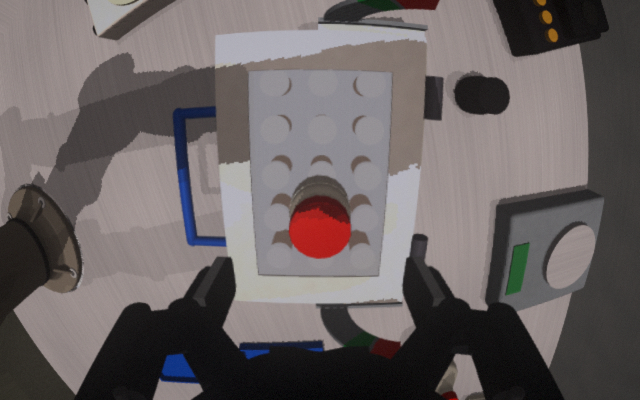

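Wrist view: jar cap at (319,230) sits between the fingers. The bar rod runs from (180,112) to (192,242).

play_rows(targets="-1 -0.008 0.001 0.02 0;-1 -0.008 0.001 0.045 0;-1 -0.008 0.001 0.07 0;-1 -0.008 0.001 0.09 0;-1 -0.008 0.001 0.098 0;-1 -0.008 0.001 0.098 0;-1 -0.008 0.001 0.098 0")

```text
clock: 2.23
tcp_pos: [0.5803, 0.0028, 0.159]
orientation: [-2.46, -1.954, -0.0]
contact_force: [0.1, 0.6, 0.6]
grip_width: 0.0853
gripper_force: 0.0
```

play_rows(targets="1 0 0 0 0;1 0 0 0 0;1 0 0 0 0;1 0 0 0 0;1 0 0 0 0;1 0 0 0 0;1 0 0 0 0;1 0 0 0 0")

```text
clock: 2.9
tcp_pos: [0.581, 0.0018, 0.16]
orientation: [2.461, 1.951, 0.003]
contact_force: [-1.1, 1.4, 5.1]
grip_width: 0.0477
gripper_force: 30.0
```

```bash
python3 - <<'E'
from h import *
go(.435,-.341,.27,-7.5)
go(.435,-.341,.27,-13.9)
ci={'fov_y': 65.70646984690485, 'cx': 318.6873231287353, 'cy': 199.3897655020716, 'position': np.array([0.60024387, 0.08691557, 0.39865557]), 'rotation': np.array([ 2.79791505, -0.3326444 , -0.05542966])}
print([onz(ci,u,v,.126,True).round(4) for u,v in((180,112),(192,242))])
E
```

```text
t 2.9 tcp [0.581  0.0018 0.16  ] yaw -13.2 tilt [ 0.002  0.001 -1.   ] -> shift [-0.3669 -0.0638 -0.1106] spin -0.099 q7 -0.1
t 2.9 tcp [0.581  0.0018 0.16  ] yaw -13.2 tilt [ 0.002  0.001 -1.   ] -> shift [-0.3669 -0.0638 -0.1106] spin 0.012 q7 -0.1
[array([0.4733, 0.1109, 0.126 ]), array([ 0.439 , -0.0172,  0.126 ])]
```

play_rows(targets="1 0 0 -0.01 0;1 0 0 -0.035 0;1 0 0 -0.065 0;1 0 0 -0.095 0;1 -0.01 0 -0.11 0;1 -0.035 -0.005 -0.11 0;1 -0.07 -0.01 -0.11 0;1 -0.105 -0.018 -0.11 0")

```text
clock: 3.57
tcp_pos: [0.5389, -0.097, 0.2697]
orientation: [2.459, 1.954, 0.002]
contact_force: [0.1, -0.6, -1.6]
grip_width: 0.0476
gripper_force: 31.5
```

play_rows(targets="1 -0.035 -0.006 0 0;1 -0.07 -0.012 0 0;1 -0.105 -0.018 0 0;1 -0.14 -0.024 0 0;1 -0.175 -0.03 0 0;1 -0.21 -0.036 0 0;1 -0.235 -0.041 0 0;1 -0.25 -0.044 0 0")

```text
clock: 4.23
tcp_pos: [0.4365, -0.3335, 0.2697]
orientation: [2.465, 1.945, -0.001]
contact_force: [0.1, -0.8, -1.6]
grip_width: 0.0474
gripper_force: 31.5
```

```bash
python3 - <<'E'
from h import *
print(r.get_obs()['gripper_force'],r.get_obs()['grip_width'])
go(.434,-.341,.036,-13.9)
im,ci=snap('scene','s2.png'); cv2.imwrite('pics/s2c.png',cv2.resize(im[60:260,180:400],None,fx=3,fy=3)[:,:,::-1])
E
```

```text
31.499136652055313 0.04737269585973923
t 4.23 tcp [ 0.4365 -0.3335  0.2697] yaw -13.5 tilt [ 0.    -0.001 -1.   ] -> shift [-0.0076 -0.0008  0.2337] spin 0.008 q7 0.51
```

View pics/s2c.png

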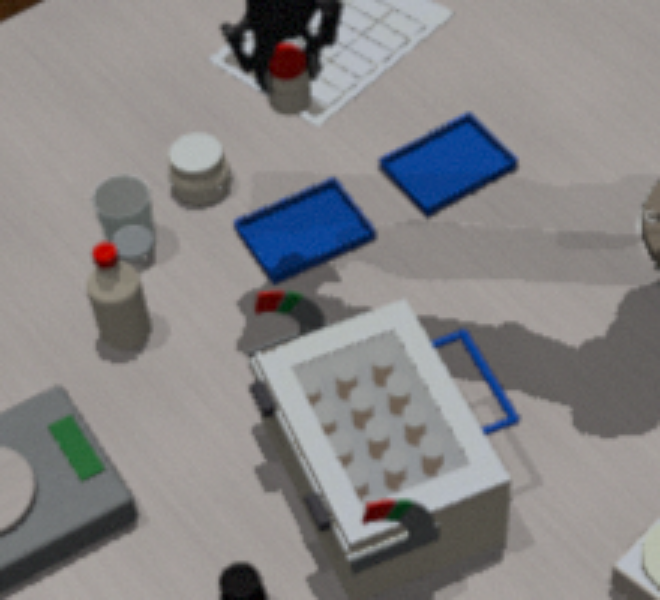

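Crop: the jar hangs upright in the fingers at (288,75), and the far tray at (305,230) is empty. Lowering.

play_rows(targets="1 -0.008 0 0.02 0;1 -0.008 0 0.05 0;1 -0.008 0 0.085 0;1 -0.008 0 0.12 0;1 -0.008 0 0.155 0;1 -0.008 0 0.185 0;1 -0.008 0 0.2 0;1 -0.008 0 0.21 0")

```text
clock: 4.95
tcp_pos: [0.4364, -0.3367, 0.0569]
orientation: [-2.459, -1.95, 0.001]
contact_force: [-0.2, 0.6, -1.9]
grip_width: 0.0477
gripper_force: 31.5
```

play_rows(targets="1 0 0 0.008 0;1 0 0 0.015 0;1 0 0 0.02 0;1 0 0 0.024 0;1 0 0 0.025 0;1 0 0 0.025 0")

```text
clock: 5.45
tcp_pos: [0.4376, -0.338, 0.0343]
orientation: [2.461, 1.951, 0.001]
contact_force: [-0.3, -0.0, -1.7]
grip_width: 0.0479
gripper_force: 31.6
```

```bash
python3 - <<'E'
from h import *
go(.434,-.341,.034,-13.9)
im,ci=snap('wrist','w2.png')
E
```

```text
t 5.45 tcp [ 0.4376 -0.338   0.0343] yaw -13.2 tilt [ 0.001 -0.    -1.   ] -> shift [-0.0038 -0.0029  0.0003] spin 0.012 q7 0.75
```

View pics/w2.png

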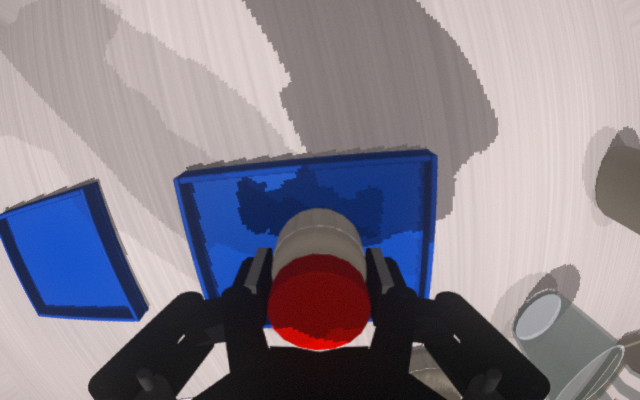

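The jar is over the middle of the far tray at (318,280) and still carries its weight. I'll ease it down a little more.

play_rows(targets="1 0 0 0.001 0;1 0 0 0.002 0;1 0 0 0.003 0;1 0 0 0.003 0")

```text
clock: 5.83
tcp_pos: [0.4377, -0.3381, 0.0339]
orientation: [2.462, 1.951, 0.004]
contact_force: [-6.8, 8.2, 33.3]
grip_width: 0.0482
gripper_force: 34.9
```

play_rows(targets="1 0 0 0.001 0;1 0 0 0.002 0;1 0 0 0.002 0")

```text
clock: 6.08
tcp_pos: [0.4377, -0.3383, 0.0328]
orientation: [2.462, 1.95, 0.006]
contact_force: [-9.9, 10.3, 43.3]
grip_width: 0.0477
gripper_force: 38.6
```

play_rows(targets="1 0 0 -0.002 0;1 0 0 -0.004 0;1 0 0 -0.004 0")

```text
clock: 6.33
tcp_pos: [0.4377, -0.3379, 0.0334]
orientation: [2.461, 1.951, 0.001]
contact_force: [0.4, -0.4, -1.6]
grip_width: 0.0476
gripper_force: 34.4
```

play_rows(targets="0.3 0 0 0 0;0 0 0 0 0;-0.5 0 0 0 0;-1 0 0 0 0;-1 0 0 0 0;-1 0 0 0 0")

```text
clock: 6.83
tcp_pos: [0.4371, -0.3376, 0.0324]
orientation: [-2.461, -1.952, 0.0]
contact_force: [-0.3, 0.6, -0.4]
grip_width: 0.0851
gripper_force: 0.0
```

play_rows(targets="-1 0 0 -0.01 0;-1 0 0 -0.03 0;-1 0 0 -0.06 0;-1 0 0 -0.1 0;-1 0 0 -0.14 0;-1 0 0 -0.17 0;-1 0 0 -0.18 0")

```text
clock: 7.42
tcp_pos: [0.4386, -0.3396, 0.218]
orientation: [2.457, 1.946, 0.005]
contact_force: [0.6, -0.8, 0.7]
grip_width: 0.0851
gripper_force: 0.0
```

```bash
python3 - <<'E'
from h import *
print(r.get_obs()['gripper_force'],r.get_obs()['grip_width'])
go(.4565,.045,.215,-14.5)
im,ci=snap('wrist','w3.png')
h=cv2.cvtColor(im,cv2.COLOR_RGB2HSV); H,S,V=[h[...,i].astype(int) for i in range(3)]
m=((H<8)|(H>172))&(S>150)&(V>90)
c,_=cv2.findContours(m.astype(np.uint8),cv2.RETR_EXTERNAL,cv2.CHAIN_APPROX_NONE)
for x in c:
    if cv2.contourArea(x)>100:
        (u,v),wh,a=cv2.minAreaRect(x); print(cv2.contourArea(x),round(u),round(v),np.round(wh),onz(ci,u,v,.072,True).round(4))
cv2.imwrite('pics/w3.png',im[:,:,::-1])
E
```

```text
0.0 0.0851086086862812
t 7.42 tcp [ 0.4386 -0.3396  0.218 ] yaw -13.2 tilt [ 0.007 -0.003 -1.   ] -> shift [ 0.3785 -0.0707  0.0019] spin 0.022 q7 0.57
1479.5 316 186 [44. 43.] [ 0.4361 -0.3404  0.072 ]
371.0 586 167 [28. 17.] [ 0.7815 -0.391   0.072 ]
```

View pics/w3.png

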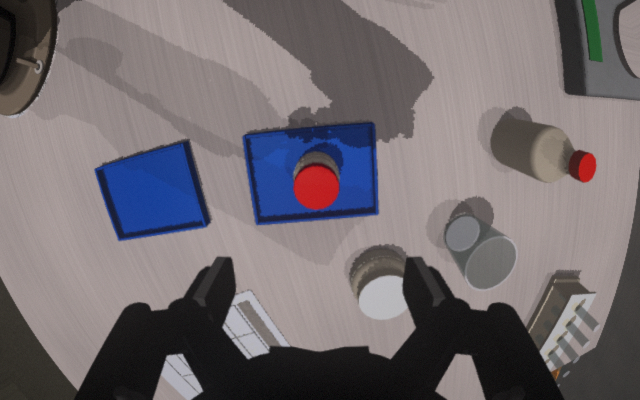

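The jar stands at (316,186), near the tray's centre. On to the bar, with the gripper partly closed.

play_rows(targets="0.3 0.02 -0.003 0 0;0.3 0.06 -0.011 0 0;0.3 0.378 -0.07 0 0.015;0.3 0.378 -0.07 0 0.015;0.3 0.378 -0.07 0 0.015;0.3 0.378 -0.07 0 0.015;0.3 0.378 -0.07 0 0.015;0.3 0.378 -0.07 0 0.015")

```text
clock: 8.13
tcp_pos: [0.4506, -0.0251, 0.212]
orientation: [-2.476, -1.933, 0.001]
contact_force: [1.5, -1.3, -0.5]
grip_width: 0.0301
gripper_force: 0.0
```

play_rows(targets="0.3 0.08 -0.015 0 0;0.3 0.115 -0.022 0 0;0.3 0.118 -0.022 0 0;0.3 0.118 -0.022 0 0")

```text
clock: 8.47
tcp_pos: [0.4585, 0.1008, 0.2119]
orientation: [-2.464, -1.946, -0.001]
contact_force: [0.9, 0.2, -0.5]
grip_width: 0.0301
gripper_force: 0.0
```

```bash
python3 - <<'E'
from h import *
print(r.get_obs()['grip_width'])
go(.4565,.045,.103,-14)
im,ci=snap('wrist','w4.png'); np.save('w4.npy',im)
ci0={k:np.array(v) for k,v in ci.items()}; np.savez('w4c.npz',**ci0)
h=cv2.cvtColor(im,cv2.COLOR_RGB2HSV); H,S,V=[h[...,i].astype(int) for i in range(3)]
m=(H>100)&(H<130)&(S>130)&(V>60)
c,_=cv2.findContours(m.astype(np.uint8),cv2.RETR_EXTERNAL,cv2.CHAIN_APPROX_NONE)
for x in c:
    if cv2.contourArea(x)>100: print(cv2.contourArea(x),cv2.boundingRect(x),cv2.boxPoints(cv2.minAreaRect(x)).round().tolist())
E
```

```text
0.030088260778837337
t 8.47 tcp [0.4585 0.1008 0.2119] yaw -13.4 tilt [-0.001  0.002 -1.   ] -> shift [-0.0549  0.0111  0.1088] spin 0.01 q7 -0.48
2172.5 (323, 186, 60, 141) [[321.0, 326.0], [325.0, 185.0], [382.0, 187.0], [378.0, 328.0]]
```

View pics/w4.png

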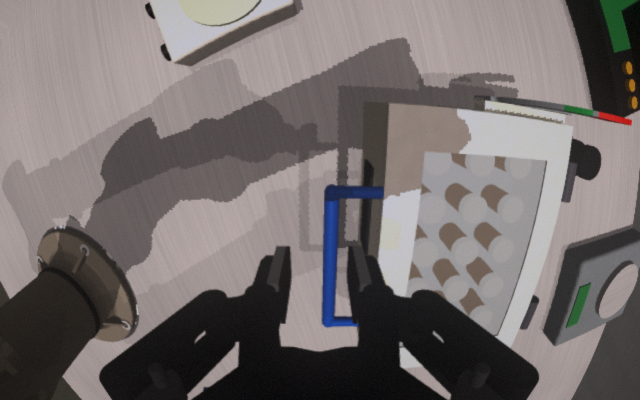

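The bar rod runs from (331,190) to (328,322), parallel to the pads. The tool overshot along the bar, so I'll measure and correct.

```bash
python3 - <<'E'
from h import *
z=np.load('w4c.npz'); ci={k:z[k] for k in z}
b=np.array([onz(ci,u,v,.126,True) for u,v in((331,191),(328.5,322))]); print(b.round(4).tolist(),b.mean(0).round(4)); d=b[0]-b[1]; print(np.linalg.norm(d),np.degrees(np.arctan2(-d[0],d[1])))
m=b.mean(0); go(m[0],m[1],.103,-14)
E
```

```text
[[0.4699, 0.1112, 0.126], [0.4394, -0.0154, 0.126]] [0.4547 0.0479 0.126 ]
0.13027717958591645 -13.519464004930686
t 8.52 tcp [0.4583 0.0967 0.2118] yaw -13.6 tilt [-0.001 -0.    -1.   ] -> shift [-0.0483  0.0081  0.1088] spin 0.007 q7 -0.48
```

play_rows(targets="0.3 -0.03 0.006 0 0;0.3 -0.046 0.008 0 0;0.3 -0.046 0.008 0 0;0.3 -0.046 0.008 0.02 0;0.3 -0.046 0.008 0.04 0;0.3 -0.046 0.008 0.05 0;0.3 -0.046 0.008 0.05 0;0.3 -0.046 0.008 0.05 0")

```text
clock: 9.18
tcp_pos: [0.4552, 0.0456, 0.1624]
orientation: [-2.477, -1.932, 0.003]
contact_force: [0.3, -0.6, -0.3]
grip_width: 0.0298
gripper_force: 0.0
```

```bash
python3 - <<'E'
from h import *
go(.4547,.048,.103,-13.8)
E
```

```text
t 9.18 tcp [0.4552 0.0456 0.1624] yaw -14.1 tilt [-0.002 -0.001 -1.   ] -> shift [ 0.0022 -0.001   0.0594] spin -0.005 q7 -0.32
```

play_rows(targets="0.3 0 -0.001 0.02 0;0.3 0 -0.001 0.04 0;0.3 0 -0.001 0.053 0;0.3 0 -0.001 0.058 0;0.3 0 -0.001 0.058 0")

```text
clock: 9.6
tcp_pos: [0.4546, 0.0464, 0.1046]
orientation: [-2.476, -1.933, 0.001]
contact_force: [0.1, -0.3, -0.2]
grip_width: 0.0297
gripper_force: 0.0
```

play_rows(targets="1 0 0 0 0;1 0 0 0 0;1 0 0 0 0;1 0 0 0 0;1 0 0 0 0;1 0 0 0 0", squeeze=25)

```text
clock: 10.1
tcp_pos: [0.4551, 0.0467, 0.1052]
orientation: [2.476, 1.933, 0.002]
contact_force: [-1.0, 1.5, 4.8]
grip_width: 0.011
gripper_force: 25.5
```

```bash
python3 - <<'E'
from h import *
go(.4547,.048,.103,-13.8)
# arc: relative shift in tool axes (dx,dy,dz) for lid angle q; tool y ~ +warmer x, z down
for q in list(np.arange(.05,1.3,.05))+[1.12,.87]: print(round(q,2),round(.225*(1-np.cos(q)),4),round(-.225*np.sin(q),4),end=' | ')
E
```

```text
t 10.1 tcp [0.4551 0.0467 0.1052] yaw -14.0 tilt [ 0.001  0.001 -1.   ] -> shift [ 0.0012 -0.0007  0.0022] spin -0.004 q7 -0.25
0.05 0.0003 -0.0112 | 0.1 0.0011 -0.0225 | 0.15 0.0025 -0.0336 | 0.2 0.0045 -0.0447 | 0.25 0.007 -0.0557 | 0.3 0.01 -0.0665 | 0.35 0.0136 -0.0772 | 0.4 0.0178 -0.0876 | 0.45 0.0224 -0.0979 | 0.5 0.0275 -0.1079 | 0.55 0.0332 -0.1176 | 0.6 0.0393 -0.127 | 0.65 0.0459 -0.1362 | 0.7 0.0529 -0.1449 | 0.75 0.0604 -0.1534 | 0.8 0.0682 -0.1614 | 0.85 0.0765 -0.169 | 0.9 0.0851 -0.1762 | 0.95 0.0941 -0.183 | 1.0 0.1034 -0.1893 | 1.05 0.113 -0.1952 | 1.1 0.1229 -0.2005 | 1.15 0.1331 -0.2054 | 1.2 0.1435 -0.2097 | 1.25 0.1541 -0.2135 | 1.12 0.127 -0.2025 | 0.87 0.0799 -0.172 |
```

Bar gripped (11 mm). Raising along the arc.

play_rows(targets="1 0 0.0003 -0.0112 0;1 0 0.0011 -0.0225 0;1 0 0.0025 -0.0336 0;1 0 0.0045 -0.0447 0;1 0 0.007 -0.0557 0;1 0 0.01 -0.0665 0;1 0 0.0136 -0.0772 0;1 0 0.0178 -0.0876 0")

```text
clock: 10.77
tcp_pos: [0.4709, 0.0427, 0.1922]
orientation: [-2.474, -1.933, 0.003]
contact_force: [-2.0, 2.8, -1.7]
grip_width: 0.0107
gripper_force: 24.5
```

```bash
cat >> h.py <<'E'
def lid():
    o=r.get_obs(); d=o['tcp_pos']-np.array([.4551,.0467,.1052]); a=np.radians(-13.9)
    f=d[0]*np.cos(a)+d[1]*np.sin(a); s=-d[0]*np.sin(a)+d[1]*np.cos(a)
    print('fwd',round(f,4),'side',round(s,4),'up',round(d[2],4),'q',round(np.arctan2(d[2],.225-f),3),'r',round(np.hypot(d[2],.225-f),4),o['contact_force'].round(1),round(float(o['grip_width']),4))
E
python3 -c "
from h import *
lid()"
```

```text
fwd 0.0163 side -0.0001 up 0.087 q 0.395 r 0.2261 [-2.   2.8 -1.7] 0.0107
```

play_rows(targets="1 0 0.0046 -0.0103 0;1 0 0.0097 -0.0203 0;1 0 0.0154 -0.03 0;1 0 0.0215 -0.0394 0;1 0 0.0281 -0.0486 0;1 0 0.0351 -0.0573 0;1 0 0.0426 -0.0658 0;1 0 0.0504 -0.0738 0")

```text
clock: 11.43
tcp_pos: [0.5158, 0.0315, 0.2658]
orientation: [-2.467, -1.929, 0.013]
contact_force: [-21.3, 4.0, 16.3]
grip_width: 0.0109
gripper_force: 25.4
```

```bash
python3 -c "
from h import *
lid()"
```

```text
fwd 0.0626 side -0.0002 up 0.1606 q 0.78 r 0.2284 [-21.3   4.   16.3] 0.0109
```

The radial push grew to about 27 N, so the arc is slightly too tight. I'll ease outward and see.

play_rows(targets="1 0 -0.0015 -0.0015 0;1 0 -0.003 -0.003 0;1 0 -0.003 -0.003 0;1 0 -0.003 -0.003 0")

```text
clock: 11.77
tcp_pos: [0.5185, 0.0308, 0.2688]
orientation: [2.475, 1.933, 0.002]
contact_force: [4.8, 0.0, -4.9]
grip_width: 0.0105
gripper_force: 24.9
```

```bash
python3 - <<'E'
from h import *
lid(); go(.4551,.0467,.1052,-13.9); print(r.get_obs()['moment'])
im,ci=snap('wrist','w5.png')
im,ci=snap('scene','s5.png'); cv2.imwrite('pics/s5c.png',cv2.resize(im[110:280,220:390],None,fx=3.5,fy=3.5,interpolation=cv2.INTER_CUBIC)[:,:,::-1])
E
```

```text
fwd 0.0654 side -0.0002 up 0.1636 q 0.798 r 0.2286 [ 4.8  0.  -4.9] 0.0105
t 11.77 tcp [0.5185 0.0308 0.2688] yaw -14.0 tilt [ 0.002 -0.    -1.   ] -> shift [ 0.     -0.0657  0.1635] spin -0.002 q7 -0.3
[ 0.14130574 -0.88130454 -0.01128199]
```

View pics/w5.png

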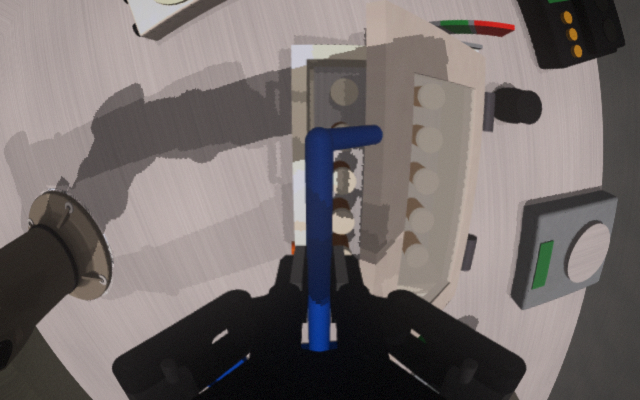

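The bar sits between the pads at (318,250), and radius 0.228 m fits. Continuing past balance to about 1.14 rad.

play_rows(targets="1 0 0.0076 -0.0054 0;1 0 0.0163 -0.0128 0;1 0 0.0253 -0.0197 0;1 0 0.0347 -0.0262 0;1 0 0.0347 -0.0262 0")

```text
clock: 12.28
tcp_pos: [0.5531, 0.0221, 0.2975]
orientation: [-2.476, -1.933, -0.002]
contact_force: [-4.0, 2.9, 6.9]
grip_width: 0.0108
gripper_force: 26.4
```

```bash
python3 -c "
from h import *
lid()"
```

```text
fwd 0.1011 side -0.0003 up 0.1923 q 0.998 r 0.2287 [-4.   2.9  6.9] 0.0108
```

play_rows(targets="1 0 0.0097 -0.007 0;1 0 0.0196 -0.0125 0;1 0 0.0299 -0.0176 0;1 0 0.0361 -0.0203 0;1 0 0.0361 -0.0203 0;1 0 0.0361 -0.0203 0;1 0 0.0361 -0.0203 0")

```text
clock: 12.87
tcp_pos: [0.5865, 0.0137, 0.316]
orientation: [-2.476, -1.933, -0.0]
contact_force: [-1.4, 2.6, 5.2]
grip_width: 0.0108
gripper_force: 26.3
```

```bash
python3 - <<'E'
from h import *
lid()
im,ci=snap('scene','s6.png'); cv2.imwrite('pics/s6c.png',cv2.resize(im[110:280,220:390],None,fx=3.5,fy=3.5,interpolation=cv2.INTER_CUBIC)[:,:,::-1])
E
```

```text
fwd 0.1354 side -0.0004 up 0.2108 q 1.169 r 0.2291 [-1.4  2.6  5.2] 0.0108
```

View pics/s6c.png

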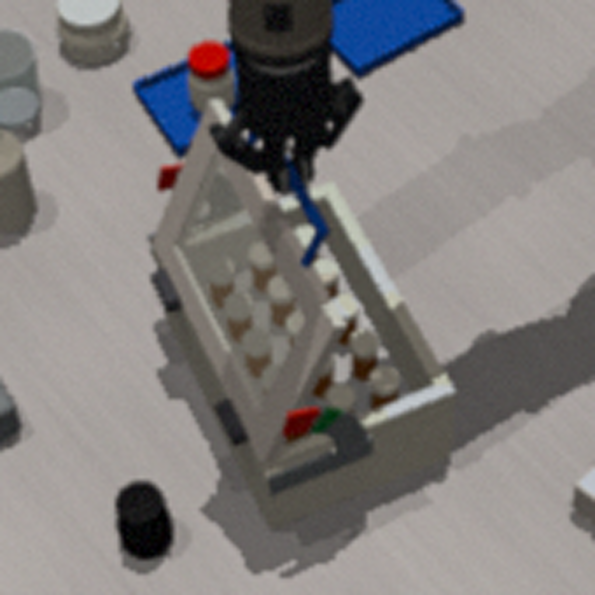

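The crop shows the lid's side edge at the red segment, near (298,422), with the bar held and the jar standing in the tray. Returning to about 0.86 rad.

play_rows(targets="1 0 -0.0106 0.0052 0;1 0 -0.0207 0.0105 0;1 0 -0.0306 0.0162 0;1 0 -0.0402 0.0224 0;1 0 -0.0494 0.0291 0;1 0 -0.0566 0.0348 0;1 0 -0.0601 0.0377 0;1 0 -0.0601 0.0377 0")

```text
clock: 13.58
tcp_pos: [0.5274, 0.0284, 0.2771]
orientation: [-2.475, -1.934, 0.002]
contact_force: [0.0, 2.6, -0.8]
grip_width: 0.0108
gripper_force: 25.7
```

play_rows(targets="1 0 0 0 0;1 0 0 0 0;1 0 0 0 0;1 0 0 0 0;1 0 0 0 0;1 0 0 0 0")

```text
clock: 14.08
tcp_pos: [0.5284, 0.0281, 0.278]
orientation: [-2.476, -1.933, -0.0]
contact_force: [-1.8, 2.2, 2.4]
grip_width: 0.0109
gripper_force: 26.0
```

```bash
python3 - <<'E'
from h import *
lid(); print(r.get_obs()['qvel'].round(3))
im,ci=snap('scene','s7.png'); cv2.imwrite('pics/s7c.png',cv2.resize(im[110:280,220:390],None,fx=3.5,fy=3.5,interpolation=cv2.INTER_CUBIC)[:,:,::-1])
E
```

```text
fwd 0.0756 side -0.0004 up 0.1728 q 0.858 r 0.2284 [-1.8  2.2  2.4] 0.0109
[-0.001 -0.001  0.     0.001  0.    -0.001  0.   ]
```

View pics/s7c.png

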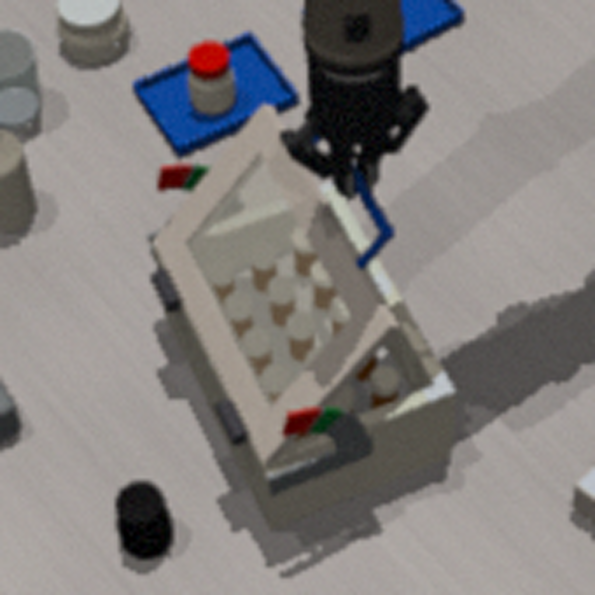

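The lid edge reads in the green part, near (328,412). The lid is still, the bar is held, and the jar stands in the tray.

```bash
python3 -c "
from bench import r
print(r.hand_in())"
```

```text
the job is handed in; nothing more can be done
None
```

I handed the job in at about 14 s, and no verdict came back: the jar stands upright in the far blue tray, and the lid went to about 1.17 rad and is now held still by the bar at about 0.86 rad, in the green (angles worked out from the tool position).

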